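# Set out the Easter loaves by height

### The arm

A 7-joint arm with a two-finger parallel gripper is mounted at the origin on the work surface. World frame = base frame: x ahead of the robot, y to its left, z up, the work surface at z = 0. Lengths are in m, angles in rad, forces in N, time in s.
With the tool pointing down it reaches from about 0.4 to 0.85 m from the base axis. Payload 10.4 kg.
Tool frame: the origin (TCP) lies between the finger pads; the fingertips stand tcp_to_tips ahead of it and the grasp point (between the pads) lies 8 mm behind it (tcp_to_tips is the distance from the TCP to the fingertips, in m); z points along the fingers, y is the line along which they close (so a half turn about z gives the same grasp; the last joint's range is limited). The gripper opens to 85 mm and grips with 20 to 120 N. Pads are 22 mm wide; open, the fingers measure 114 mm over their backs; the gripper's body (76 mm by 85 mm) begins 54 mm behind the grasp point. The pads swing forward as they close: fully open they stand 13 mm farther back than shut.
Start: joints at [1.263, 0.332, -0.065, 1.46, 0.022, 1.35, -0.088], TCP at [0.176, -0.6, 0.242] pointing down, gripper open.
Joint ranges: [-2.6, 2.6], [-0.5, 2.12], [-1.47, 1.34], [0.16, 2.42], [-1.27, 4.41], [0.06, 2.06], [-2.6, 2.6]. Speed limits (rad/s): [2.22, 2.22, 2.79, 2.79, 3.14, 3.14, 3.14].

### API

Orientations are given as a unit quaternion [x, y, z, w].
In Python, from workcell import * gives the robot as it stands.
- The arm moves only by the tool apply_moves, never from a script. Its argument "rows" is a list of rows, each an object of numbers: "x", "y", "z": the shift along the tool's x, y, z in mm; "ax", "ay", "az": the turn, a rotation vector about the tool's x, y, z in degrees; "gripper": the closure, from 0 (fully open) to 1 (shut). A call has 1 to 5 rows; each row shifts and turns the commanded pose from where the row before left it, along the tool's axes as they then stand; what a row does not reach is not made up. A row lasts 1/12 s, in which the tool goes at most 41.7 mm and 7.16 degrees, less where a joint would pass 70% of its speed; a pose out of reach is approached as far as the arm can. A call with a gripper value outside its range is refused whole. The fingers move at their own pace and stop on an object; "newtons" is the grip in N (left out, the last holds). Time passes only in rows, so rows that do not move let the fingers close. It gives the time, the measured TCP pose, the force, the opening and the grip force at its end, in the units of the state.
- get_obs(): the state, without advancing time (a new reading comes with each control period).
- camera(name): name is "scene" or "side" or "wrist"; returns a dict with "color" (400x640x3 uint8, red, green, blue), "fov_y" (degrees; the focal length in pixels is half the picture's height over the tangent of half this angle, whatever the lens; pixels are square), "cx", "cy" (the principal point, pixels), "k1" (the pictures are not rectified: a ray, as slopes to the right and down, at radius r is drawn at 1 + k1 r^2 times it, then the intrinsics apply), "rvec" (rotation vector, rad) and "tvec" (3), from world to camera coordinates, as OpenCV has them. Camera axes: x right, y down, z forward; pixel columns grow to the right and rows downward; lengths in m; the calibration is good to about 2 mm. A picture is of the moment at which its call begins. There is no depth.
- hand_in(): hands the job in; it is judged then, once.
The state is a dict: "clock": time; "joint_pos": joint angles; "joint_velocities": joint speeds; "tau": joint torques, N m; "position": TCP position; "ee_rot": TCP orientation; "ft_force": force on the tool from outside, world axes, zero at the start; "torque": the same for the moment, N m; "grip_width": opening from 0.0 (shut) to 1.0 (fully open); "grasp_force": force on a finger pad.
Only numpy, scipy, OpenCV 4.12 (cv2) and the standard library are available. Lean on these libraries where they do the work, as an engineer would, in place of code of your own. Each camera call takes 0.05 s, during which the arm holds its last target. There are 200 camera calls.

### The job

Dress the counter display: take the four iced Easter loaves from the aluminium tray and stand one in the middle of each white disc on the wooden riser, in order of height, the tallest next to the small chalkboard sign and the shortest next to the honey jar. Set each one down gently and upright, never dropping one or knocking one over, and leave the sign and the honey jar where they stand.

Things in the scene. Friction and masses are not known exactly. Their poses are not given: they have to be found in the camera images.
- loaf_a: The tallest of four loose Easter loaves: an upright round loaf in a dark brown paper mould with tan bands, white icing and sprinkles on its domed top; 66 mm in diameter, 110 mm high overall, straight mould wall up to 92 mm (grip it there), about 280 g. Stands on the paper-lined aluminium tray (floor 3 mm above the bench, rim 12 mm high), in any of four places along it. Origin: centre of its underside; z up its axis.
- loaf_b: The second tallest of four loose Easter loaves: an upright round loaf in a dark brown paper mould with tan bands, white icing and sprinkles on its domed top; 60 mm in diameter, 92 mm high overall, straight mould wall up to 75 mm (grip it there), about 200 g. Stands on the paper-lined aluminium tray (floor 3 mm above the bench, rim 12 mm high), in any of four places along it. Origin: centre of its underside; z up its axis.
- loaf_c: The third tallest of four loose Easter loaves: an upright round loaf in a dark brown paper mould with tan bands, white icing and sprinkles on its domed top; 53 mm in diameter, 74 mm high overall, straight mould wall up to 58 mm (grip it there), about 130 g. Stands on the paper-lined aluminium tray (floor 3 mm above the bench, rim 12 mm high), in any of four places along it. Origin: centre of its underside; z up its axis.
- loaf_d: The shortest of four loose Easter loaves: an upright round loaf in a dark brown paper mould with tan bands, white icing and sprinkles on its domed top; 46 mm in diameter, 56 mm high overall, straight mould wall up to 41 mm (grip it there), about 75 g. Stands on the paper-lined aluminium tray (floor 3 mm above the bench, rim 12 mm high), in any of four places along it. Origin: centre of its underside; z up its axis.
- disc_a: One of four identical fixed white round cake discs, 88 mm in diameter and 3 mm thick, in a row about 100 mm apart along the wooden display riser, whose top is 40 mm above the bench; the names follow the row in no fixed order. Origin: centre of its underside, so a loaf stands 3 mm above it. A clear ticket rail, 48 mm above the bench at its top, runs along the riser's far edge about 110 mm beyond the row.
- disc_b: One of four identical fixed white round cake discs, 88 mm in diameter and 3 mm thick, in a row about 100 mm apart along the wooden display riser, whose top is 40 mm above the bench; the names follow the row in no fixed order. Origin: centre of its underside, so a loaf stands 3 mm above it. A clear ticket rail, 48 mm above the bench at its top, runs along the riser's far edge about 110 mm beyond the row.
- disc_c: One of four identical fixed white round cake discs, 88 mm in diameter and 3 mm thick, in a row about 100 mm apart along the wooden display riser, whose top is 40 mm above the bench; the names follow the row in no fixed order. Origin: centre of its underside, so a loaf stands 3 mm above it. A clear ticket rail, 48 mm above the bench at its top, runs along the riser's far edge about 110 mm beyond the row.
- disc_d: One of four identical fixed white round cake discs, 88 mm in diameter and 3 mm thick, in a row about 100 mm apart along the wooden display riser, whose top is 40 mm above the bench; the names follow the row in no fixed order. Origin: centre of its underside, so a loaf stands 3 mm above it. A clear ticket rail, 48 mm above the bench at its top, runs along the riser's far edge about 110 mm beyond the row.
- sign: Small loose chalkboard sign, 85 mm wide along the row, 126 mm high, 10 mm thick panel on a 50 mm deep wooden foot; stands on the riser about 120 mm past the last disc at one end of the row, either end. Marks the end for the tallest loaf. To be left where it is. Origin: centre of its underside.
- honey: Loose amber glass honey jar with a brass lid, 66 mm in diameter, 92 mm high; stands on the riser about 120 mm past the last disc at the other end of the row. To be left where it is. Origin: centre of its underside.

How it is judged:
By the outcome, as a careful person would: the job done as asked, in the order asked, and still so for the second after the job is handed in, with the robot touching nothing.
It also fails if it takes over 120 s, if anything falls off the work surface, if the arm or the gripper's body presses on something with over 40 N, if the wrist force passes 120 N, or if a joint passes its speed limit or range.

## Working session

There is one attempt and no reset: what is moved stays moved. The work goes in short steps, Python scripts to look and compute and a tool call to move; the robot and the scene stay as the last step left them, time stands still between calls to the robot, and variables do not carry over. Pictures are saved under pics/ and viewed, at most 14 in all, crops included, and the job is handed in when it is done.

Besides the shell and the picture viewer there is one more tool, called after "Call:" as name(argument=value, ...), one argument or row to a line, values as JSON. apply_moves: Moves the arm, as the interface text tells. Its arguments: {"type":"object","properties":{"rows":{"type":"array","items":{"type":"object","properties":{"x":{"type":"number"},"y":{"type":"number"},"z":{"type":"number"},"ax":{"type":"number"},"ay":{"type":"number"},"az":{"type":"number"},"gripper":{"type":"number"}}}},"newtons":{"type":"number"}},"required":["rows"]}

```bash
ls; mkdir -p pics; python3 - <<'E'
from workcell import *
import cv2
o=get_obs(); print(o)
try: print(tcp_to_tips)
except Exception as e: print(e)
for n in("scene","side"):
    c=camera(n); print(n,{k:v for k,v in c.items() if k!='color'}); cv2.imwrite(f'pics/{n}0.png',c['color'][:,:,::-1])
E
```

```text
pics
{'clock': 0.0, 'joint_pos': array([ 1.26340137,  0.33286091, -0.06471495,  1.46095775,  0.02160753,
        1.3498976 , -0.08850483]), 'joint_velocities': array([-0.00033788, -0.00130148,  0.00019248,  0.00053653,  0.00023893,
       -0.00051167, -0.00013949]), 'tau': array([ 1.18287821e-04, -6.25449944e+01,  4.89103713e-02, -3.91617072e+01,
        1.61452848e-02,  9.72371665e-03, -2.08693734e-05]), 'position': array([ 0.17549869, -0.59947228,  0.24151496]), 'ee_rot': array([ 9.89876056e-01,  1.41932677e-01, -1.35660193e-04, -7.00823973e-04]), 'ft_force': array([1.19514565, 0.09057287, 0.04098809]), 'torque': array([-0.00383329,  0.00537557,  0.00771904]), 'grasp_force': 0.0, 'grip_width': 0.9957522597914744}
0.011
scene {'fov_y': 46.520120090898516, 'cx': 316.95817442268566, 'cy': 204.60040565803155, 'k1': -0.09083916385706044, 'rvec': array([ 1.64575256,  1.71326218, -0.83169789]), 'tvec': array([ 0.03059353, -0.30721809,  1.63451022])}
side {'fov_y': 52.88298149368807, 'cx': 321.6356929146161, 'cy': 197.66099389979703, 'k1': -0.059349578649075016, 'rvec': array([ 2.10979265, -0.32483638,  0.18443529]), 'tvec': array([-0.55687055,  0.12161566,  0.84371625])}
```

View pics/scene0.png

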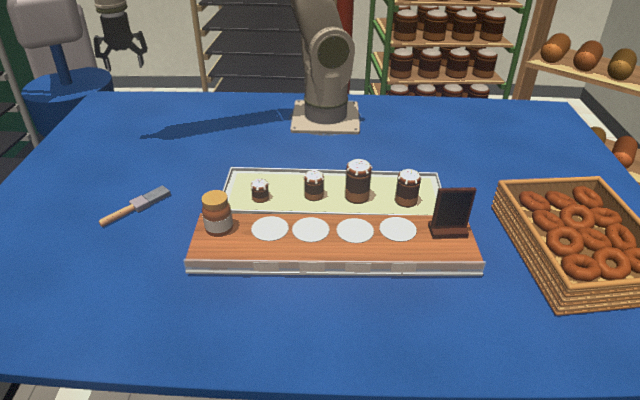

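View pics/side0.png

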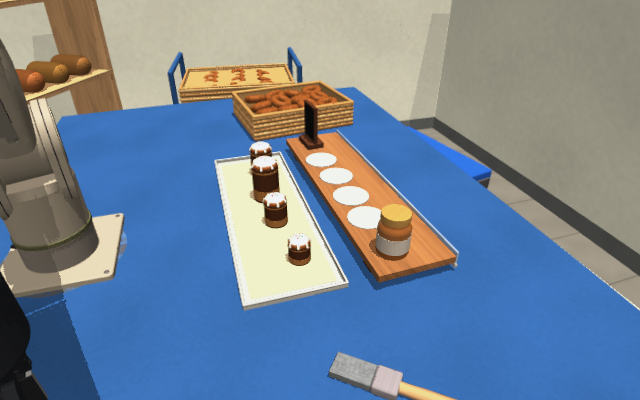

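The scene picture looks back at the robot, so left is −y. The honey jar is at (217,215) and the sign at (452,212). The discs lie at about (269,228), (310,230), (355,230) and (398,229). The loaves are d (260,190), c (314,186), a (358,182) and b (408,188). The side picture shows the same order.

```bash
cat > h.py <<'E'
from workcell import *
import numpy as np, cv2
from scipy.optimize import least_squares
from scipy.spatial.transform import Rotation as R
def proj(c,P):
    P=np.atleast_2d(P)@R.from_rotvec(c['rvec']).as_matrix().T+c['tvec']
    s=P[:,:2]/P[:,2:]; s=s*(1+c['k1']*(s**2).sum(1,keepdims=True))
    return s*200/np.tan(np.radians(c['fov_y']/2))+[c['cx'],c['cy']]
def on_plane(c,uv,z,x0=(.6,0)):
    return least_squares(lambda p:(proj(c,[*p,z])[0]-uv),x0).x
def blobs(mask,amin=60):
    n,l,s,ce=cv2.connectedComponentsWithStats(mask.astype(np.uint8))
    return [(ce[i].round(1),s[i].tolist()) for i in range(1,n) if s[i][4]>=amin]
SZ=dict(a=(.033,.110,.092),b=(.030,.092,.075),c=(.0265,.074,.058),d=(.023,.056,.041))
def hull(c,x,y,k,z0=.003):
    r,h,w=SZ[k]; t=np.linspace(0,2*np.pi,40)
    P=np.vstack([np.c_[x+f*r*np.cos(t),y+f*r*np.sin(t),0*t+z0+z] for f,z in((1,0),(1,w),(.8,w+.6*(h-w)),(.3,h))])
    return proj(c,P)
def bbox(u): return np.r_[u.min(0),u.max(0)]
E
python3 - <<'E'
from h import *
for n in("scene","side"):
    c=camera(n); im=c['color'].astype(int); mx,mn=im.max(2),im.min(2)
    W=(mn>190)&(mx-mn<30)
    for ce,s in blobs(W,80): print(n,ce,s,on_plane(c,ce,.043).round(4))
    H=cv2.cvtColor(c['color'],cv2.COLOR_RGB2HSV)
    cv2.imwrite(f'pics/z_{n}.png',cv2.resize(c['color'][150:245,180:490] if n=='scene' else c['color'][130:280,210:420],None,fx=2.55 if n=='scene' else 3.8,fy=2.55 if n=='scene' else 3.8,interpolation=cv2.INTER_CUBIC)[:,:,::-1])
E
```

```text
scene [173.5  89.2] [155, 88, 42, 4, 100] [-0.1236 -0.5741]
scene [547.9  98.6] [531, 97, 36, 5, 87] [-0.1269  0.8274]
scene [588.6 115.3] [570, 99, 44, 38, 335] [-0.0015  0.9312]
scene [358.7 164.9] [349, 159, 21, 14, 192] [0.3688 0.1009]
scene [272.9 176.4] [226, 169, 96, 32, 418] [ 0.4375 -0.1349]
scene [410.2 174.4] [399, 169, 31, 14, 178] [0.4097 0.2417]
scene [432.6 183. ] [421, 176, 18, 21, 114] [0.4481 0.2976]
scene [258.6 182.9] [251, 178, 17, 12, 98] [ 0.4698 -0.1696]
scene [327.1 212. ] [277, 211, 101, 3, 102] [0.5857 0.0157]
scene [269.5 228. ] [252, 217, 36, 24, 673] [ 0.6522 -0.1189]
scene [397.6 228.6] [380, 217, 36, 24, 680] [0.641  0.1837]
scene [310.2 229.1] [293, 218, 36, 24, 681] [ 0.6518 -0.0227]
scene [354.6 230. ] [337, 218, 36, 25, 685] [0.6504 0.0817]
scene [ 72.9 394.2] [55, 389, 36, 11, 335] [ 1.0978 -0.403 ]
side [259.7 145.8] [250, 142, 21, 11, 126] [0.4911 0.3245]
side [270.4 234. ] [215, 152, 133, 154, 2518] [ 0.4347 -0.1172]
side [320.7 159.1] [306, 153, 30, 14, 326] [0.6398 0.1842]
side [335.7 175.3] [320, 168, 33, 16, 411] [0.6488 0.082 ]
side [350.4 195.2] [333, 186, 36, 19, 525] [ 0.6498 -0.0225]
side [274.6 197.7] [264, 192, 22, 15, 172] [0.4728 0.0208]
side [364.3 216.8] [347, 206, 34, 23, 595] [ 0.6464 -0.1173]
side [298.4 239.3] [288, 233, 22, 16, 187] [ 0.4859 -0.1519]
side [387.  379.8] [374, 366, 27, 28, 436] [ 0.522  -0.4974]
```

View pics/z_scene.png

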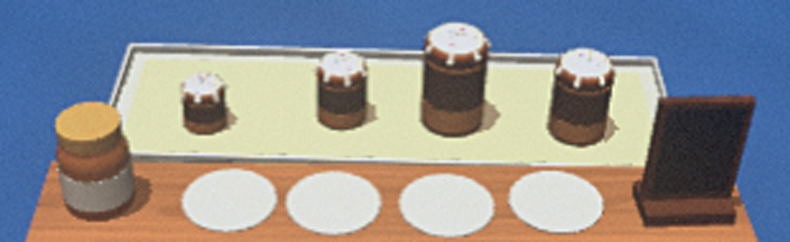

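View pics/z_side.png

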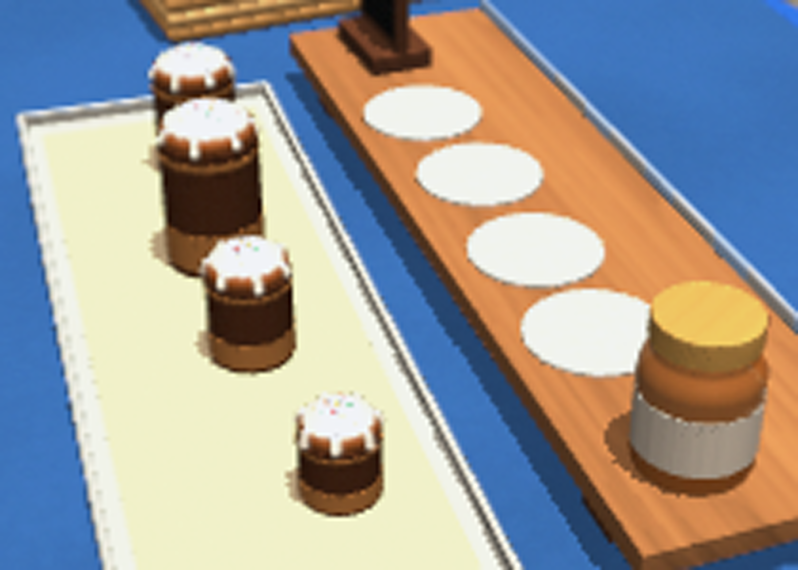

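The zoomed crops give a bounding box for each loaf in both views. I fit the loaf models to these boxes.

```bash
python3 - <<'E'
from h import *
S,D=camera('scene'),camera('side')
bs=dict(d=(184,73,226,133),c=(318,51,367,129),a=(423,22,489,135),b=(551,47,612,144))
bd=dict(d=(296,393,383,515),c=(203,236,293,370),a=(162,98,263,272),b=(150,42,235,None))
for k in 'dcab':
    s=np.array(bs[k])/2.55+[180,150,180,150]
    d=np.array([np.nan if v is None else v for v in bd[k]],float)/3.8+[210,130,210,130]
    f=lambda p:np.nan_to_num(np.r_[bbox(hull(S,*p,k))-s, bbox(hull(D,*p,k))-d])
    q=least_squares(f,(.45,0),loss='soft_l1'); print(k,q.x.round(4),f(q.x).round(1))
    print(least_squares(lambda p:f(p)[:4],(.45,0)).x.round(4),least_squares(lambda p:f(p)[4:],(.45,0)).x.round(4))
# sign, honey base
print('honey', on_plane(S,np.array([97,205])/2.55+[180,150],.04), 'sign',on_plane(S,np.array([685,207])/2.55+[180,150],.045))
o=get_obs(); print(R.from_quat(o['ee_rot']).as_matrix().round(3),o['clock'])
E
```

```text
d [ 0.484  -0.1641] [-0.9  0.3  0.8  1.1 -0.3  0.1 -0.2  0. ]
[ 0.4804 -0.1644] [ 0.4845 -0.1639]
c [ 0.4651 -0.0203] [-0.2  0.3  0.6  0.7 -0.5  0.1  0.2  0.7]
[ 0.4627 -0.021 ] [ 0.466  -0.0185]
a [0.4659 0.0974] [-0.3  0.8  0.8  1.2 -1.9  0.2  0.3  1.5]
[0.4611 0.0968] [0.4688 0.1018]
b [0.4758 0.228 ] [-1.   0.6  1.4  0.7 -1.   0.8  0.1  0. ]
[0.4728 0.2278] [0.4781 0.2336]
honey [ 0.66301157 -0.23988964] sign [0.64762323 0.30352625]
[[ 0.96   0.281 -0.   ]
 [ 0.281 -0.96   0.   ]
 [-0.    -0.    -1.   ]] 0.3
```

Measured positions:

| Place | Position (m) |
|---|---|
| loaf d | (.483, −.164) |
| loaf c | (.465, −.020) |
| loaf a | (.466, .098) |
| loaf b | (.476, .229) |
| discs, honey to sign | (.652, −.119), (.651, −.022), (.650, .082), (.641, .184) |

I'll turn the tool so it closes along world x, then go above loaf a.

Call:
apply_moves(
  rows=[
    {"az": -7,"gripper": 0},
    {"az": -7},
    {"az": -7},
    {"az": -7},
    {"az": -7},
  ],
)

```text
invalid input at $.rows[0]: expected keys x, y, z, ax, ay, az, gripper
```

Call:
apply_moves(
  rows=[
    {"az": -7},
    {"az": -7},
    {"az": -7},
    {"az": -7},
    {"az": -7},
  ],
)

```text
invalid input at $.rows[0]: expected keys x, y, z, ax, ay, az, gripper
```

Call:
apply_moves(
  rows=[
    {"az": -3.7},
    {"x": 30,"y": 29},
    {"x": 30,"y": 29},
    {"x": 30,"y": 29},
    {"x": 30,"y": 29},
  ],
)

```text
invalid input at $.rows[0]: expected keys x, y, z, ax, ay, az, gripper
```

Call:
apply_moves(
  rows=[
    {"x": 30,"y": 29},
    {"x": 30,"y": 29},
    {"x": 30,"y": 29},
    {"x": 30,"y": 29},
    {"x": 30,"y": 29},
  ],
)

```text
invalid input at $.rows[0]: expected keys x, y, z, ax, ay, az, gripper
```

Call:
apply_moves(
  rows=[
    {"x": 0,"y": 0,"z": 0,"ax": 0,"ay": 0,"az": -7,"gripper": 0},
    {"x": 0,"y": 0,"z": 0,"ax": 0,"ay": 0,"az": -7,"gripper": 0},
    {"x": 0,"y": 0,"z": 0,"ax": 0,"ay": 0,"az": -7,"gripper": 0},
    {"x": 0,"y": 0,"z": 0,"ax": 0,"ay": 0,"az": -7,"gripper": 0},
    {"x": 0,"y": 0,"z": 0,"ax": 0,"ay": 0,"az": -7,"gripper": 0},
  ],
)

```text
clock: 0.72
position: [0.1756, -0.5998, 0.2423]
ee_rot: [0.9, 0.436, -0.0, -0.0]
ft_force: [0.8, -0.0, -1.2]
grip_width: 1.001
grasp_force: 0.0
```

Call:
apply_moves(
  rows=[
    {"x": 0,"y": 0,"z": 0,"ax": 0,"ay": 0,"az": -7,"gripper": 0},
    {"x": 0,"y": 0,"z": 0,"ax": 0,"ay": 0,"az": -7,"gripper": 0},
    {"x": 0,"y": 0,"z": 0,"ax": 0,"ay": 0,"az": -7,"gripper": 0},
    {"x": 0,"y": 0,"z": 0,"ax": 0,"ay": 0,"az": -7,"gripper": 0},
    {"x": 0,"y": 0,"z": 0,"ax": 0,"ay": 0,"az": -7,"gripper": 0},
  ],
)

```text
clock: 1.13
position: [0.1756, -0.5998, 0.2422]
ee_rot: [0.727, 0.686, 0.0, -0.0]
ft_force: [-0.5, 0.5, 0.2]
grip_width: 0.996
grasp_force: 0.0
```

Call:
apply_moves(
  rows=[
    {"x": 0,"y": 0,"z": 0,"ax": 0,"ay": 0,"az": -3.7,"gripper": 0},
    {"x": 30,"y": 29,"z": 0,"ax": 0,"ay": 0,"az": 0,"gripper": 0},
    {"x": 30,"y": 29,"z": 0,"ax": 0,"ay": 0,"az": 0,"gripper": 0},
    {"x": 30,"y": 29,"z": 0,"ax": 0,"ay": 0,"az": 0,"gripper": 0},
    {"x": 30,"y": 29,"z": 0,"ax": 0,"ay": 0,"az": 0,"gripper": 0},
  ],
)

```text
clock: 1.55
position: [0.2923, -0.4785, 0.2423]
ee_rot: [0.707, 0.707, -0.0, 0.0]
ft_force: [1.4, -1.2, -0.5]
grip_width: 1.003
grasp_force: 0.0
```

Call:
apply_moves(
  rows=[
    {"x": 30,"y": 29,"z": 0,"ax": 0,"ay": 0,"az": 0,"gripper": 0},
    {"x": 30,"y": 29,"z": 0,"ax": 0,"ay": 0,"az": 0,"gripper": 0},
    {"x": 30,"y": 29,"z": 0,"ax": 0,"ay": 0,"az": 0,"gripper": 0},
    {"x": 30,"y": 29,"z": 0,"ax": 0,"ay": 0,"az": 0,"gripper": 0},
    {"x": 30,"y": 29,"z": 0,"ax": 0,"ay": 0,"az": 0,"gripper": 0},
  ],
)

```text
clock: 1.97
position: [0.4372, -0.3285, 0.2426]
ee_rot: [0.707, 0.707, -0.0, 0.0]
ft_force: [0.9, -0.4, 0.2]
grip_width: 1.002
grasp_force: 0.0
```

Call:
apply_moves(
  rows=[
    {"x": 41,"y": 3,"z": 0,"ax": 0,"ay": 0,"az": 0,"gripper": 0},
    {"x": 41,"y": 3,"z": 0,"ax": 0,"ay": 0,"az": 0,"gripper": 0},
    {"x": 41,"y": 3,"z": 0,"ax": 0,"ay": 0,"az": 0,"gripper": 0},
    {"x": 41,"y": 3,"z": 0,"ax": 0,"ay": 0,"az": 0,"gripper": 0},
    {"x": 41,"y": 3,"z": 0,"ax": 0,"ay": 0,"az": 0,"gripper": 0},
  ],
)

```text
clock: 2.38
position: [0.4509, -0.1232, 0.2424]
ee_rot: [0.707, 0.707, -0.0, 0.0]
ft_force: [1.3, 0.8, 0.4]
grip_width: 1.003
grasp_force: 0.0
```

Call:
apply_moves(
  rows=[
    {"x": 41,"y": 3,"z": 0,"ax": 0,"ay": 0,"az": 0,"gripper": 0},
    {"x": 41,"y": 3,"z": 0,"ax": 0,"ay": 0,"az": 0,"gripper": 0},
    {"x": 41,"y": 3,"z": 0,"ax": 0,"ay": 0,"az": 0,"gripper": 0},
    {"x": 41,"y": 3,"z": 0,"ax": 0,"ay": 0,"az": 0,"gripper": 0},
    {"x": 41,"y": 3,"z": 0,"ax": 0,"ay": 0,"az": 0,"gripper": 0},
  ],
)

```text
clock: 2.8
position: [0.4658, 0.0818, 0.2427]
ee_rot: [0.707, 0.707, 0.0, 0.001]
ft_force: [1.7, -0.4, -0.2]
grip_width: 0.998
grasp_force: 0.0
```

Call:
apply_moves(
  rows=[
    {"x": 16,"y": 0,"z": 0,"ax": 0,"ay": 0,"az": 0,"gripper": 0},
    {"x": 0,"y": 0,"z": 0,"ax": 0,"ay": 0,"az": 0,"gripper": 0},
    {"x": 0,"y": 0,"z": 0,"ax": 0,"ay": 0,"az": 0,"gripper": 0},
  ],
)

```text
clock: 3.05
position: [0.4659, 0.0967, 0.2423]
ee_rot: [0.706, 0.708, -0.0, 0.0]
ft_force: [0.8, -0.4, -0.4]
grip_width: 1.001
grasp_force: 0.0
```

```bash
python3 - <<'E'
from h import *
c=camera('wrist'); print({k:v for k,v in c.items() if k!='color'})
im=c['color'][:,:,::-1].copy()
for k,p in dict(d=(.483,-.164),c=(.465,-.02),a=(.466,.0975),b=(.476,.229)).items():
    u=hull(c,*p,k)
    cv2.polylines(im,[cv2.convexHull(u.astype(np.float32)).astype(int)],True,(0,255,0),1)
t=np.linspace(0,6.28,40)
for p in((.652,-.119),(.651,-.0225),(.650,.082),(.6405,.184)):
    u=proj(c,np.c_[p[0]+.044*np.cos(t),p[1]+.044*np.sin(t),0*t+.043]); cv2.polylines(im,[u.astype(int)],True,(0,0,255),1)
cv2.imwrite('pics/w1.png',im); o=get_obs(); print(o['position'],o['clock'])
E
```

```text
{'fov_y': 67.78948539364345, 'cx': 313.7691038159463, 'cy': 197.44128331540782, 'k1': 0.00921596408698955, 'rvec': array([-2.86348073e+00, -4.15319475e-03,  4.32803686e-04]), 'tvec': array([-0.46700172,  0.05662052,  0.40478389])}
[0.46604987 0.09538837 0.24221279] 3.1
```

View pics/w1.png

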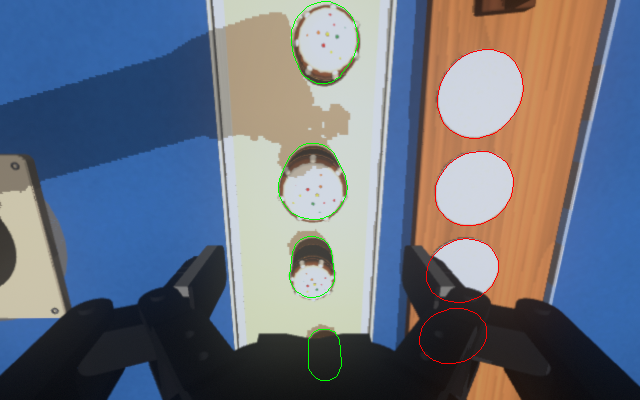

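The wrist overlay shows the estimates within about 2 mm: loaf a at (313,190), loaf b at (325,42), and the disc outlines on their discs. Descending on loaf a.

Call:
apply_moves(
  rows=[
    {"x": 0,"y": 0,"z": 38,"ax": 0,"ay": 0,"az": 0,"gripper": 0},
    {"x": 0,"y": 0,"z": 38,"ax": 0,"ay": 0,"az": 0,"gripper": 0},
    {"x": 0,"y": 0,"z": 38,"ax": 0,"ay": 0,"az": 0,"gripper": 0},
    {"x": 0,"y": 0,"z": 35,"ax": 0,"ay": 0,"az": 0,"gripper": 0},
    {"x": 0,"y": 0,"z": 26,"ax": 0,"ay": 0,"az": 0,"gripper": 0},
  ],
)

```text
clock: 3.52
position: [0.465, 0.0937, 0.0644]
ee_rot: [0.708, 0.706, -0.001, -0.0]
ft_force: [-0.0, -0.1, -0.6]
grip_width: 0.998
grasp_force: 0.0
```

Call:
apply_moves(
  newtons=25,
  rows=[
    {"x": 0,"y": 0,"z": 0,"ax": 0,"ay": 0,"az": 0,"gripper": 0},
    {"x": 0,"y": 0,"z": 0,"ax": 0,"ay": 0,"az": 0,"gripper": 0.15},
    {"x": 0,"y": 0,"z": 0,"ax": 0,"ay": 0,"az": 0,"gripper": 0.2},
    {"x": 0,"y": 0,"z": 0,"ax": 0,"ay": 0,"az": 0,"gripper": 0.3},
    {"x": 0,"y": 0,"z": 0,"ax": 0,"ay": 0,"az": 0,"gripper": 0.4},
  ],
)

```text
clock: 3.93
position: [0.4672, 0.0956, 0.0692]
ee_rot: [0.707, 0.707, 0.001, 0.001]
ft_force: [-3.4, -1.2, 9.3]
grip_width: 0.764
grasp_force: 29.2
```

Call:
apply_moves(
  rows=[
    {"x": 0,"y": 0,"z": 0,"ax": 0,"ay": 0,"az": 0,"gripper": 0.5},
    {"x": 0,"y": 0,"z": 0,"ax": 0,"ay": 0,"az": 0,"gripper": 0.5},
    {"x": 0,"y": 0,"z": 0,"ax": 0,"ay": 0,"az": 0,"gripper": 0.5},
    {"x": 0,"y": 0,"z": 0,"ax": 0,"ay": 0,"az": 0,"gripper": 0.5},
  ],
)

```text
clock: 4.27
position: [0.4672, 0.0955, 0.0692]
ee_rot: [0.707, 0.707, 0.001, 0.001]
ft_force: [-3.6, -2.7, 8.6]
grip_width: 0.768
grasp_force: 29.2
```

Call:
apply_moves(
  rows=[
    {"x": 0,"y": 0,"z": -6,"ax": 0,"ay": 0,"az": 0,"gripper": 0.5},
    {"x": 0,"y": 0,"z": -14,"ax": 0,"ay": 0,"az": 0,"gripper": 0.5},
    {"x": 0,"y": 0,"z": -25,"ax": 0,"ay": 0,"az": 0,"gripper": 0.5},
    {"x": 0,"y": 0,"z": -25,"ax": 0,"ay": 0,"az": 0,"gripper": 0.5},
    {"x": 0,"y": 0,"z": -15,"ax": 0,"ay": 0,"az": 0,"gripper": 0.5},
  ],
)

```text
clock: 4.68
position: [0.4669, 0.0963, 0.1555]
ee_rot: [0.707, 0.707, 0.001, 0.001]
ft_force: [1.4, 0.5, -2.9]
grip_width: 0.763
grasp_force: 29.6
```

Call:
apply_moves(
  rows=[
    {"x": 5,"y": 10,"z": 0,"ax": 0,"ay": 0,"az": 0,"gripper": 0.5},
    {"x": 12,"y": 24,"z": 0,"ax": 0,"ay": 0,"az": 0,"gripper": 0.5},
    {"x": 14,"y": 28,"z": 0,"ax": 0,"ay": 0,"az": 0,"gripper": 0.5},
    {"x": 14,"y": 28,"z": 0,"ax": 0,"ay": 0,"az": 0,"gripper": 0.5},
    {"x": 14,"y": 28,"z": 0,"ax": 0,"ay": 0,"az": 0,"gripper": 0.5},
  ],
)

```text
clock: 5.1
position: [0.5856, 0.1549, 0.1531]
ee_rot: [0.707, 0.707, 0.0, 0.001]
ft_force: [0.3, -1.0, -1.8]
grip_width: 0.764
grasp_force: 29.7
```

Call:
apply_moves(
  rows=[
    {"x": 14,"y": 28,"z": 0,"ax": 0,"ay": 0,"az": 0,"gripper": 0.5},
    {"x": 11,"y": 19,"z": 0,"ax": 0,"ay": 0,"az": 0,"gripper": 0.5},
    {"x": 4.5,"y": 8.5,"z": 0,"ax": 0,"ay": 0,"az": 0,"gripper": 0.5},
    {"x": 0,"y": 0,"z": 0,"ax": 0,"ay": 0,"az": 0,"gripper": 0.5},
    {"x": 0,"y": 0,"z": 0,"ax": 0,"ay": 0,"az": 0,"gripper": 0.5},
  ],
)

```text
clock: 5.52
position: [0.6394, 0.1845, 0.1526]
ee_rot: [0.707, 0.707, 0.0, -0.0]
ft_force: [-0.6, -0.0, -3.8]
grip_width: 0.767
grasp_force: 29.8
```

```bash
cat > chk.py <<'E'
import sys
from h import *
k=sys.argv[1]; tgt=tuple(map(float,sys.argv[2:4])); zb=float(sys.argv[4]); out=sys.argv[5]
o=get_obs(); p=o['position']; print(p.round(4),o['grip_width'],o['grasp_force'],o['ft_force'].round(1))
ims=[]
for n in('scene','wrist'):
    c=camera(n); im=c['color'][:,:,::-1].copy()
    cv2.polylines(im,[cv2.convexHull(hull(c,p[0],p[1],k,zb).astype(np.float32)).astype(int)],True,(0,255,0),1)
    t=np.linspace(0,6.28,40); u=proj(c,np.c_[tgt[0]+.044*np.cos(t),tgt[1]+.044*np.sin(t),0*t+.043])
    cv2.polylines(im,[u.astype(int)],True,(0,0,255),1)
    ims.append(cv2.resize(im[110:260,180:500],(640,300)) if n=='scene' else im[50:350])
cv2.imwrite(out,np.vstack(ims))
E
python3 chk.py a .6405 .184 .085 pics/a1.png
```

```text
[0.6394 0.1845 0.1526] 0.7668463312086378 29.81270045042038 [-0.6 -0.  -3.8]
```

View pics/a1.png

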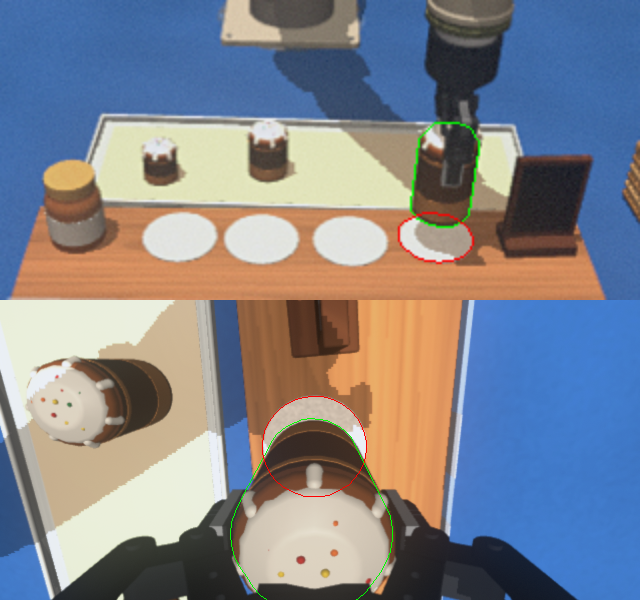

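Loaf a hangs upright over the disc, and its base is about 43 mm above the disc top. Lowering.

Call:
apply_moves(
  rows=[
    {"x": 0.5,"y": 1,"z": 8,"ax": 0,"ay": 0,"az": 0,"gripper": 0.5},
    {"x": 0,"y": 0,"z": 14,"ax": 0,"ay": 0,"az": 0,"gripper": 0.5},
    {"x": 0,"y": 0,"z": 11,"ax": 0,"ay": 0,"az": 0,"gripper": 0.5},
    {"x": 0,"y": 0,"z": 5,"ax": 0,"ay": 0,"az": 0,"gripper": 0.5},
    {"x": 0,"y": 0,"z": 2,"ax": 0,"ay": 0,"az": 0,"gripper": 0.5},
  ],
)

```text
clock: 6.03
position: [0.6395, 0.1843, 0.1101]
ee_rot: [0.707, 0.707, -0.001, -0.001]
ft_force: [-0.9, -1.0, -3.1]
grip_width: 0.767
grasp_force: 29.8
```

Call:
apply_moves(
  rows=[
    {"x": 0,"y": 0,"z": 1,"ax": 0,"ay": 0,"az": 0,"gripper": 0.5},
    {"x": 0,"y": 0,"z": 1,"ax": 0,"ay": 0,"az": 0,"gripper": 0.5},
    {"x": 0,"y": 0,"z": 0,"ax": 0,"ay": 0,"az": 0,"gripper": 0.5},
  ],
)

```text
clock: 6.28
position: [0.6407, 0.1851, 0.1105]
ee_rot: [0.707, 0.707, 0.0, 0.0]
ft_force: [-0.4, -0.2, -2.4]
grip_width: 0.763
grasp_force: 29.8
```

Call:
apply_moves(
  rows=[
    {"x": 0,"y": 0,"z": 0.5,"ax": 0,"ay": 0,"az": 0,"gripper": 0.5},
    {"x": 0,"y": 0,"z": 0.5,"ax": 0,"ay": 0,"az": 0,"gripper": 0.5},
    {"x": 0,"y": 0,"z": 0,"ax": 0,"ay": 0,"az": 0,"gripper": 0.5},
  ],
)

```text
clock: 6.53
position: [0.6406, 0.185, 0.1095]
ee_rot: [0.707, 0.707, 0.0, 0.0]
ft_force: [0.2, -0.5, -4.2]
grip_width: 0.763
grasp_force: 29.8
```

Call:
apply_moves(
  rows=[
    {"x": 0,"y": 0,"z": 0.5,"ax": 0,"ay": 0,"az": 0,"gripper": 0.5},
    {"x": 0,"y": 0,"z": 0,"ax": 0,"ay": 0,"az": 0,"gripper": 0.5},
  ],
)

```text
clock: 6.7
position: [0.6406, 0.185, 0.1094]
ee_rot: [0.707, 0.707, 0.0, 0.0]
ft_force: [-2.7, -0.9, 1.3]
grip_width: 0.762
grasp_force: 30.1
```

Contact felt (force z went from −3 to +1.3 N). Release.

Call:
apply_moves(
  newtons=20,
  rows=[
    {"x": 0,"y": 0,"z": 0.3,"ax": 0,"ay": 0,"az": 0,"gripper": 0.5},
    {"x": 0,"y": 0,"z": 0,"ax": 0,"ay": 0,"az": 0,"gripper": 0.22},
    {"x": 0,"y": 0,"z": 0,"ax": 0,"ay": 0,"az": 0,"gripper": 0.18},
    {"x": 0,"y": 0,"z": 0,"ax": 0,"ay": 0,"az": 0,"gripper": 0.1},
    {"x": 0,"y": 0,"z": 0,"ax": 0,"ay": 0,"az": 0,"gripper": 0},
  ],
)

```text
clock: 7.12
position: [0.6406, 0.185, 0.1085]
ee_rot: [0.707, 0.707, 0.0, 0.0]
ft_force: [0.0, -0.0, 0.0]
grip_width: 0.995
grasp_force: 0.0
```

Call:
apply_moves(
  rows=[
    {"x": 0,"y": 0,"z": 0,"ax": 0,"ay": 0,"az": 0,"gripper": 0},
    {"x": 0,"y": 0,"z": 0,"ax": 0,"ay": 0,"az": 0,"gripper": 0},
    {"x": 0,"y": 0,"z": 0,"ax": 0,"ay": 0,"az": 0,"gripper": 0},
  ],
)

```text
clock: 7.37
position: [0.6405, 0.1849, 0.1085]
ee_rot: [0.707, 0.707, -0.0, 0.0]
ft_force: [-0.5, 0.7, 0.1]
grip_width: 0.999
grasp_force: 0.0
```

Call:
apply_moves(
  rows=[
    {"x": 0,"y": 0,"z": -10,"ax": 0,"ay": 0,"az": 0,"gripper": 0},
    {"x": 0,"y": 0,"z": -20,"ax": 0,"ay": 0,"az": 0,"gripper": 0},
    {"x": 0,"y": 0,"z": -30,"ax": 0,"ay": 0,"az": 0,"gripper": 0},
    {"x": 0,"y": 0,"z": -35,"ax": 0,"ay": 0,"az": 0,"gripper": 0},
    {"x": 0,"y": 0,"z": -35,"ax": 0,"ay": 0,"az": 0,"gripper": 0},
  ],
)

```text
clock: 7.78
position: [0.6401, 0.1849, 0.2406]
ee_rot: [0.707, 0.707, -0.0, -0.0]
ft_force: [1.2, -1.1, 0.1]
grip_width: 0.999
grasp_force: 0.0
```

Loaf a is released. Next is loaf b at (.476, .229).

Call:
apply_moves(
  rows=[
    {"x": 7,"y": -30,"z": 0,"ax": 0,"ay": 0,"az": 0,"gripper": 0},
    {"x": 9,"y": -35,"z": 0,"ax": 0,"ay": 0,"az": 0,"gripper": 0},
    {"x": 9,"y": -35,"z": 0,"ax": 0,"ay": 0,"az": 0,"gripper": 0},
    {"x": 9,"y": -35,"z": 0,"ax": 0,"ay": 0,"az": 0,"gripper": 0},
    {"x": 10,"y": -29,"z": 0,"ax": 0,"ay": 0,"az": 0,"gripper": 0},
  ],
)

```text
clock: 8.2
position: [0.4742, 0.2294, 0.239]
ee_rot: [0.707, 0.707, -0.0, 0.001]
ft_force: [-0.6, -0.3, -0.5]
grip_width: 1.0
grasp_force: 0.0
```

Call:
apply_moves(
  rows=[
    {"x": 0,"y": 0,"z": 0,"ax": 0,"ay": 0,"az": 0,"gripper": 0},
    {"x": 0,"y": 0,"z": 0,"ax": 0,"ay": 0,"az": 0,"gripper": 0},
  ],
)

```text
clock: 8.37
position: [0.4755, 0.2297, 0.2398]
ee_rot: [0.706, 0.708, 0.0, 0.001]
ft_force: [0.4, -0.3, 0.8]
grip_width: 1.003
grasp_force: 0.0
```

```bash
python3 chk.py b .6405 .184 .003 pics/b1.png
```

```text
[0.4755 0.2297 0.2398] 1.002765746246257 0.0 [ 0.4 -0.3  0.8]
```

View pics/b1.png

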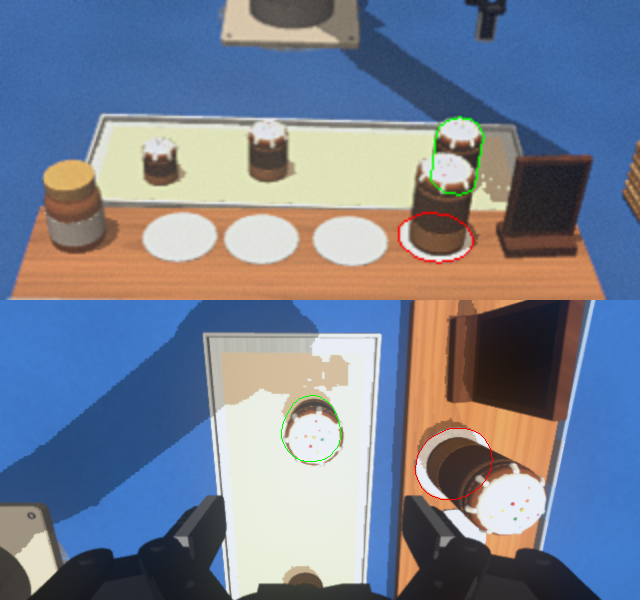

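Loaf a stands on its disc. Loaf b is about 2 mm toward +x and −y of my outline (wrist picture 314,434). Correct for that and descend.

Call:
apply_moves(
  rows=[
    {"x": -2,"y": 2,"z": 38,"ax": 0,"ay": 0,"az": 0,"gripper": 0},
    {"x": 0,"y": 0,"z": 40,"ax": 0,"ay": 0,"az": 0,"gripper": 0},
    {"x": 0,"y": 0,"z": 40,"ax": 0,"ay": 0,"az": 0,"gripper": 0},
    {"x": 0,"y": 0,"z": 40,"ax": 0,"ay": 0,"az": 0,"gripper": 0},
    {"x": 0,"y": 0,"z": 25,"ax": 0,"ay": 0,"az": 0,"gripper": 0},
  ],
)

```text
clock: 8.88
position: [0.4778, 0.2255, 0.0514]
ee_rot: [0.708, 0.707, -0.002, -0.001]
ft_force: [0.7, -0.5, -0.9]
grip_width: 1.003
grasp_force: 0.0
```

Call:
apply_moves(
  newtons=25,
  rows=[
    {"x": 0,"y": 0,"z": 8,"ax": 0,"ay": 0,"az": 0,"gripper": 0},
    {"x": 0,"y": 0,"z": 0,"ax": 0,"ay": 0,"az": 0,"gripper": 0.15},
    {"x": 0,"y": 0,"z": 0,"ax": 0,"ay": 0,"az": 0,"gripper": 0.25},
    {"x": 0,"y": 0,"z": 0,"ax": 0,"ay": 0,"az": 0,"gripper": 0.35},
    {"x": 0,"y": 0,"z": 0,"ax": 0,"ay": 0,"az": 0,"gripper": 0.5},
  ],
)

```text
clock: 9.3
position: [0.4798, 0.2273, 0.0492]
ee_rot: [0.707, 0.707, 0.001, 0.001]
ft_force: [1.2, 1.2, 3.0]
grip_width: 0.698
grasp_force: 27.9
```

Call:
apply_moves(
  rows=[
    {"x": 0,"y": 0,"z": 0,"ax": 0,"ay": 0,"az": 0,"gripper": 0.6},
    {"x": 0,"y": 0,"z": 0,"ax": 0,"ay": 0,"az": 0,"gripper": 0.6},
    {"x": 0,"y": 0,"z": 0,"ax": 0,"ay": 0,"az": 0,"gripper": 0.6},
    {"x": 0,"y": 0,"z": 0,"ax": 0,"ay": 0,"az": 0,"gripper": 0.6},
  ],
)

```text
clock: 9.63
position: [0.4798, 0.2273, 0.0492]
ee_rot: [0.707, 0.707, 0.001, 0.001]
ft_force: [-0.5, -0.3, 7.7]
grip_width: 0.693
grasp_force: 28.4
```

Call:
apply_moves(
  rows=[
    {"x": 0,"y": 0,"z": -6,"ax": 0,"ay": 0,"az": 0,"gripper": 0.6},
    {"x": 0,"y": 0,"z": -14,"ax": 0,"ay": 0,"az": 0,"gripper": 0.6},
    {"x": 0,"y": 0,"z": -25,"ax": 0,"ay": 0,"az": 0,"gripper": 0.6},
    {"x": -5,"y": 0,"z": -25,"ax": 0,"ay": 0,"az": 0,"gripper": 0.6},
    {"x": -15,"y": 0,"z": -15,"ax": 0,"ay": 0,"az": 0,"gripper": 0.6},
  ],
)

```text
clock: 10.05
position: [0.4786, 0.2095, 0.1362]
ee_rot: [0.706, 0.708, 0.002, 0.0]
ft_force: [-0.2, 0.3, -1.7]
grip_width: 0.7
grasp_force: 28.0
```

Call:
apply_moves(
  rows=[
    {"x": -28,"y": 0,"z": 0,"ax": 0,"ay": 0,"az": 0,"gripper": 0.6},
    {"x": -30,"y": 0,"z": 0,"ax": 0,"ay": 0,"az": 0,"gripper": 0.6},
    {"x": -30,"y": 5,"z": 0,"ax": 0,"ay": 0,"az": 0,"gripper": 0.6},
    {"x": -24,"y": 16,"z": 0,"ax": 0,"ay": 0,"az": 0,"gripper": 0.6},
    {"x": -11,"y": 26,"z": 0,"ax": 0,"ay": 0,"az": 0,"gripper": 0.6},
  ],
)

```text
clock: 10.47
position: [0.525, 0.0798, 0.1337]
ee_rot: [0.708, 0.706, -0.001, 0.001]
ft_force: [0.9, 1.3, -1.1]
grip_width: 0.694
grasp_force: 28.0
```

Call:
apply_moves(
  rows=[
    {"x": -2,"y": 30,"z": 0,"ax": 0,"ay": 0,"az": 0,"gripper": 0.6},
    {"x": 0,"y": 30,"z": 0,"ax": 0,"ay": 0,"az": 0,"gripper": 0.6},
    {"x": 0,"y": 30,"z": 0,"ax": 0,"ay": 0,"az": 0,"gripper": 0.6},
    {"x": 0,"y": 23,"z": 0,"ax": 0,"ay": 0,"az": 0,"gripper": 0.6},
    {"x": 0,"y": 10,"z": 0,"ax": 0,"ay": 0,"az": 0,"gripper": 0.6},
  ],
)

```text
clock: 10.88
position: [0.6509, 0.0814, 0.1333]
ee_rot: [0.707, 0.707, 0.001, 0.0]
ft_force: [0.4, 1.0, -1.9]
grip_width: 0.693
grasp_force: 28.1
```

Call:
apply_moves(
  rows=[
    {"x": 0,"y": 0,"z": 0,"ax": 0,"ay": 0,"az": 0,"gripper": 0.6},
    {"x": 0,"y": 0,"z": 0,"ax": 0,"ay": 0,"az": 0,"gripper": 0.6},
  ],
)

```text
clock: 11.05
position: [0.6483, 0.0822, 0.1331]
ee_rot: [0.707, 0.707, 0.0, -0.0]
ft_force: [-0.5, 0.4, -1.6]
grip_width: 0.695
grasp_force: 28.1
```

```bash
python3 chk.py b .650 .082 .089 pics/b2.png
```

```text
[0.6483 0.0822 0.1331] 0.6949864923873351 28.144545257091522 [-0.5  0.4 -1.6]
```

View pics/b2.png

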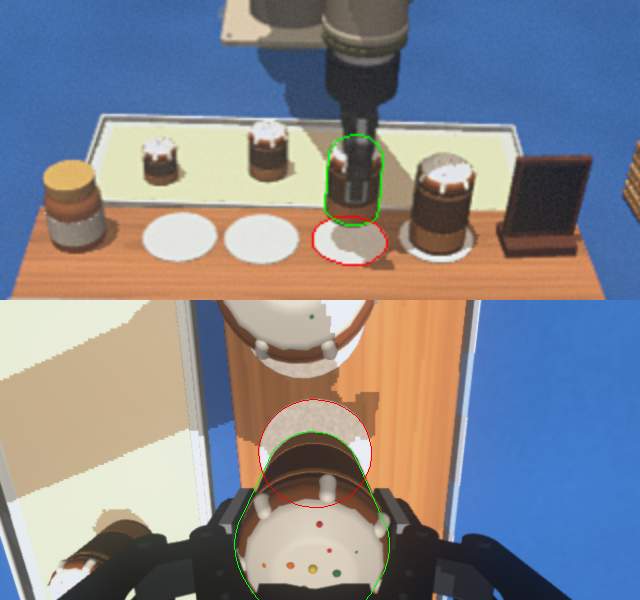

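Loaf b hangs upright over its disc, 44 mm up. Lower it.

Call:
apply_moves(
  rows=[
    {"x": -0.5,"y": 1,"z": 8,"ax": 0,"ay": 0,"az": 0,"gripper": 0.6},
    {"x": 0,"y": 0,"z": 14,"ax": 0,"ay": 0,"az": 0,"gripper": 0.6},
    {"x": 0,"y": 0,"z": 12,"ax": 0,"ay": 0,"az": 0,"gripper": 0.6},
    {"x": 0,"y": 0,"z": 6,"ax": 0,"ay": 0,"az": 0,"gripper": 0.6},
    {"x": 0,"y": 0,"z": 2,"ax": 0,"ay": 0,"az": 0,"gripper": 0.6},
  ],
)

```text
clock: 11.57
position: [0.6483, 0.081, 0.0891]
ee_rot: [0.707, 0.707, -0.001, -0.001]
ft_force: [-6.7, -2.3, 12.9]
grip_width: 0.693
grasp_force: 29.5
```

Call:
apply_moves(
  rows=[
    {"x": 0,"y": 0,"z": 0.5,"ax": 0,"ay": 0,"az": 0,"gripper": 0.6},
    {"x": 0,"y": 0,"z": 0,"ax": 0,"ay": 0,"az": 0,"gripper": 0.6},
    {"x": 0,"y": 0,"z": 0,"ax": 0,"ay": 0,"az": 0,"gripper": 0.6},
  ],
)

```text
clock: 11.82
position: [0.6494, 0.0815, 0.0896]
ee_rot: [0.707, 0.707, -0.0, -0.0]
ft_force: [-0.1, 0.0, -2.3]
grip_width: 0.695
grasp_force: 28.3
```

Call:
apply_moves(
  rows=[
    {"x": 0,"y": 0,"z": 0.5,"ax": 0,"ay": 0,"az": 0,"gripper": 0.6},
    {"x": 0,"y": 0,"z": 0,"ax": 0,"ay": 0,"az": 0,"gripper": 0.6},
  ],
)

```text
clock: 11.98
position: [0.6496, 0.0814, 0.0893]
ee_rot: [0.707, 0.707, 0.0, 0.0]
ft_force: [-0.6, -0.3, -2.1]
grip_width: 0.697
grasp_force: 28.4
```

Call:
apply_moves(
  rows=[
    {"x": 0,"y": 0,"z": 0.5,"ax": 0,"ay": 0,"az": 0,"gripper": 0.6},
    {"x": 0,"y": 0,"z": 0,"ax": 0,"ay": 0,"az": 0,"gripper": 0.6},
  ],
)

```text
clock: 12.15
position: [0.6496, 0.0815, 0.0892]
ee_rot: [0.707, 0.707, 0.0, 0.0]
ft_force: [-1.1, -0.8, 0.2]
grip_width: 0.691
grasp_force: 28.5
```

Contact. Release, rise, and go to loaf c at (.465, −.020).

Call:
apply_moves(
  newtons=20,
  rows=[
    {"x": 0,"y": 0,"z": 0.3,"ax": 0,"ay": 0,"az": 0,"gripper": 0.6},
    {"x": 0,"y": 0,"z": 0,"ax": 0,"ay": 0,"az": 0,"gripper": 0.29},
    {"x": 0,"y": 0,"z": 0,"ax": 0,"ay": 0,"az": 0,"gripper": 0.24},
    {"x": 0,"y": 0,"z": 0,"ax": 0,"ay": 0,"az": 0,"gripper": 0.1},
    {"x": 0,"y": 0,"z": 0,"ax": 0,"ay": 0,"az": 0,"gripper": 0},
  ],
)

```text
clock: 12.57
position: [0.6496, 0.0815, 0.0887]
ee_rot: [0.707, 0.707, 0.0, 0.0]
ft_force: [1.1, -0.1, 0.6]
grip_width: 0.997
grasp_force: 0.0
```

Call:
apply_moves(
  rows=[
    {"x": 0,"y": 0,"z": 0,"ax": 0,"ay": 0,"az": 0,"gripper": 0},
    {"x": 0,"y": 0,"z": 0,"ax": 0,"ay": 0,"az": 0,"gripper": 0},
  ],
)

```text
clock: 12.73
position: [0.6495, 0.0814, 0.0887]
ee_rot: [0.707, 0.707, -0.0, 0.0]
ft_force: [0.6, -0.3, 0.7]
grip_width: 1.001
grasp_force: 0.0
```

Call:
apply_moves(
  rows=[
    {"x": 0,"y": 0,"z": -10,"ax": 0,"ay": 0,"az": 0,"gripper": 0},
    {"x": 0,"y": 0,"z": -25,"ax": 0,"ay": 0,"az": 0,"gripper": 0},
    {"x": 0,"y": 0,"z": -35,"ax": 0,"ay": 0,"az": 0,"gripper": 0},
    {"x": 0,"y": 0,"z": -40,"ax": 0,"ay": 0,"az": 0,"gripper": 0},
    {"x": -6,"y": -10,"z": -30,"ax": 0,"ay": 0,"az": 0,"gripper": 0},
  ],
)

```text
clock: 13.15
position: [0.6403, 0.0769, 0.2325]
ee_rot: [0.707, 0.708, 0.002, 0.0]
ft_force: [0.8, 0.2, 0.4]
grip_width: 1.001
grasp_force: 0.0
```

Call:
apply_moves(
  rows=[
    {"x": -20,"y": -35,"z": 0,"ax": 0,"ay": 0,"az": 0,"gripper": 0},
    {"x": -20,"y": -35,"z": 0,"ax": 0,"ay": 0,"az": 0,"gripper": 0},
    {"x": -20,"y": -35,"z": 0,"ax": 0,"ay": 0,"az": 0,"gripper": 0},
    {"x": -20,"y": -35,"z": 0,"ax": 0,"ay": 0,"az": 0,"gripper": 0},
    {"x": -15,"y": -34,"z": 0,"ax": 0,"ay": 0,"az": 0,"gripper": 0},
  ],
)

```text
clock: 13.57
position: [0.4638, -0.0209, 0.2288]
ee_rot: [0.707, 0.707, -0.0, 0.0]
ft_force: [-0.8, -1.1, 1.6]
grip_width: 0.997
grasp_force: 0.0
```

Call:
apply_moves(
  rows=[
    {"x": 0,"y": 0,"z": 0,"ax": 0,"ay": 0,"az": 0,"gripper": 0},
    {"x": 0,"y": 0,"z": 0,"ax": 0,"ay": 0,"az": 0,"gripper": 0},
  ],
)

```text
clock: 13.73
position: [0.4646, -0.021, 0.2298]
ee_rot: [0.708, 0.706, -0.001, 0.002]
ft_force: [0.0, 0.0, 1.2]
grip_width: 1.0
grasp_force: 0.0
```

```bash
python3 chk.py c .650 .082 .003 pics/c1.png
```

```text
[ 0.4646 -0.021   0.2298] 0.9999469602851826 0.0 [0.  0.  1.2]
```

View pics/c1.png

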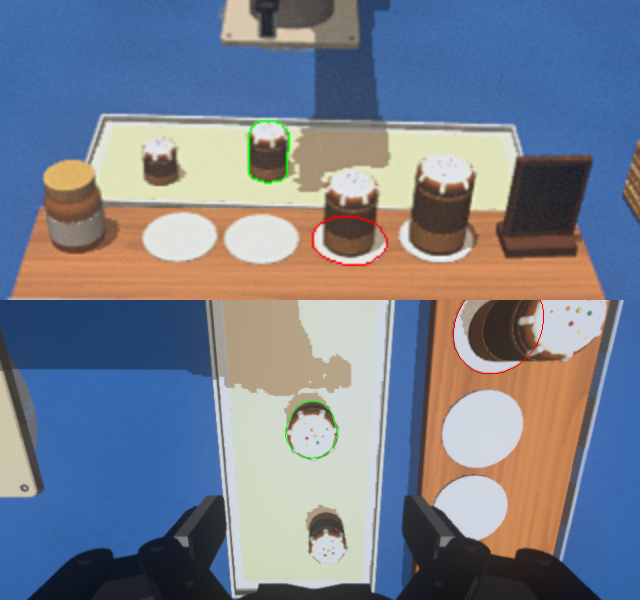

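Loaf b stands centred on its disc, and the outline fits loaf c (312,430). Descend to loaf c.

Call:
apply_moves(
  rows=[
    {"x": 0,"y": 0,"z": 38,"ax": 0,"ay": 0,"az": 0,"gripper": 0},
    {"x": 0,"y": 0,"z": 40,"ax": 0,"ay": 0,"az": 0,"gripper": 0},
    {"x": 0,"y": 0,"z": 40,"ax": 0,"ay": 0,"az": 0,"gripper": 0},
    {"x": 0,"y": 0,"z": 40,"ax": 0,"ay": 0,"az": 0,"gripper": 0},
    {"x": 0,"y": 0,"z": 25,"ax": 0,"ay": 0,"az": 0,"gripper": 0},
  ],
)

```text
clock: 14.25
position: [0.4648, -0.0178, 0.042]
ee_rot: [0.706, 0.708, -0.0, -0.002]
ft_force: [-0.3, -0.7, 1.0]
grip_width: 0.999
grasp_force: 0.0
```

Call:
apply_moves(
  newtons=25,
  rows=[
    {"x": 0,"y": 0,"z": 10,"ax": 0,"ay": 0,"az": 0,"gripper": 0},
    {"x": 0,"y": 0,"z": 0,"ax": 0,"ay": 0,"az": 0,"gripper": 0.2},
    {"x": 0,"y": 0,"z": 0,"ax": 0,"ay": 0,"az": 0,"gripper": 0.3},
    {"x": 0,"y": 0,"z": 0,"ax": 0,"ay": 0,"az": 0,"gripper": 0.4},
    {"x": 0,"y": 0,"z": 0,"ax": 0,"ay": 0,"az": 0,"gripper": 0.5},
  ],
)

```text
clock: 14.67
position: [0.4672, -0.0195, 0.0375]
ee_rot: [0.707, 0.707, 0.001, 0.001]
ft_force: [-0.3, 2.7, 3.1]
grip_width: 0.615
grasp_force: 26.6
```

Call:
apply_moves(
  rows=[
    {"x": 0,"y": 0,"z": 0,"ax": 0,"ay": 0,"az": 0,"gripper": 0.65},
    {"x": 0,"y": 0,"z": 0,"ax": 0,"ay": 0,"az": 0,"gripper": 0.65},
    {"x": 0,"y": 0,"z": 0,"ax": 0,"ay": 0,"az": 0,"gripper": 0.65},
    {"x": 0,"y": 0,"z": 0,"ax": 0,"ay": 0,"az": 0,"gripper": 0.65},
  ],
)

```text
clock: 15.0
position: [0.4672, -0.0195, 0.0375]
ee_rot: [0.707, 0.707, 0.001, 0.001]
ft_force: [0.0, 2.0, 7.5]
grip_width: 0.615
grasp_force: 27.2
```

Call:
apply_moves(
  rows=[
    {"x": 0,"y": 0,"z": -6,"ax": 0,"ay": 0,"az": 0,"gripper": 0.65},
    {"x": 0,"y": 0,"z": -14,"ax": 0,"ay": 0,"az": 0,"gripper": 0.65},
    {"x": 0,"y": 0,"z": -25,"ax": 0,"ay": 0,"az": 0,"gripper": 0.65},
    {"x": 0,"y": 4,"z": -25,"ax": 0,"ay": 0,"az": 0,"gripper": 0.65},
    {"x": 0,"y": 14,"z": -15,"ax": 0,"ay": 0,"az": 0,"gripper": 0.65},
  ],
)

```text
clock: 15.42
position: [0.4832, -0.0198, 0.1236]
ee_rot: [0.707, 0.707, -0.0, 0.001]
ft_force: [0.7, 0.6, -0.6]
grip_width: 0.611
grasp_force: 26.8
```

Call:
apply_moves(
  rows=[
    {"x": -1,"y": 26,"z": 0,"ax": 0,"ay": 0,"az": 0,"gripper": 0.65},
    {"x": -1,"y": 30,"z": 0,"ax": 0,"ay": 0,"az": 0,"gripper": 0.65},
    {"x": -1,"y": 32,"z": 0,"ax": 0,"ay": 0,"az": 0,"gripper": 0.65},
    {"x": 0,"y": 32,"z": 0,"ax": 0,"ay": 0,"az": 0,"gripper": 0.65},
    {"x": 0,"y": 26,"z": 0,"ax": 0,"ay": 0,"az": 0,"gripper": 0.65},
  ],
)

```text
clock: 15.83
position: [0.6314, -0.0234, 0.1213]
ee_rot: [0.707, 0.707, 0.0, 0.0]
ft_force: [0.3, 0.3, -0.5]
grip_width: 0.612
grasp_force: 26.8
```

Call:
apply_moves(
  rows=[
    {"x": 0,"y": 15,"z": 0,"ax": 0,"ay": 0,"az": 0,"gripper": 0.65},
    {"x": 0,"y": 5,"z": 0,"ax": 0,"ay": 0,"az": 0,"gripper": 0.65},
    {"x": 0,"y": 0,"z": 0,"ax": 0,"ay": 0,"az": 0,"gripper": 0.65},
    {"x": 0,"y": 0,"z": 0,"ax": 0,"ay": 0,"az": 0,"gripper": 0.65},
    {"x": 0,"y": 0,"z": 0,"ax": 0,"ay": 0,"az": 0,"gripper": 0.65},
  ],
)

```text
clock: 16.25
position: [0.6487, -0.0227, 0.1211]
ee_rot: [0.707, 0.707, -0.0, 0.0]
ft_force: [-0.0, -0.9, -1.4]
grip_width: 0.61
grasp_force: 26.9
```

Call:
apply_moves(
  rows=[
    {"x": 0,"y": 2,"z": 8,"ax": 0,"ay": 0,"az": 0,"gripper": 0.65},
    {"x": 0,"y": 0,"z": 13,"ax": 0,"ay": 0,"az": 0,"gripper": 0.65},
    {"x": 0,"y": 0,"z": 11,"ax": 0,"ay": 0,"az": 0,"gripper": 0.65},
    {"x": 0,"y": 0,"z": 6,"ax": 0,"ay": 0,"az": 0,"gripper": 0.65},
    {"x": 0,"y": 0,"z": 2,"ax": 0,"ay": 0,"az": 0,"gripper": 0.65},
  ],
)

```text
clock: 16.67
position: [0.6503, -0.0227, 0.0784]
ee_rot: [0.707, 0.707, -0.001, -0.001]
ft_force: [0.1, -0.4, -0.1]
grip_width: 0.616
grasp_force: 26.9
```

Call:
apply_moves(
  rows=[
    {"x": 0,"y": 0,"z": 1,"ax": 0,"ay": 0,"az": 0,"gripper": 0.65},
    {"x": 0,"y": 0,"z": 0.5,"ax": 0,"ay": 0,"az": 0,"gripper": 0.65},
    {"x": 0,"y": 0,"z": 0,"ax": 0,"ay": 0,"az": 0,"gripper": 0.65},
    {"x": 0,"y": 0,"z": 0,"ax": 0,"ay": 0,"az": 0,"gripper": 0.65},
  ],
)

```text
clock: 17.0
position: [0.6519, -0.0225, 0.0797]
ee_rot: [0.707, 0.707, 0.0, 0.0]
ft_force: [-0.2, -0.5, -1.9]
grip_width: 0.617
grasp_force: 26.9
```

Call:
apply_moves(
  rows=[
    {"x": 0,"y": 0,"z": 0.5,"ax": 0,"ay": 0,"az": 0,"gripper": 0.65},
    {"x": 0,"y": 0,"z": 0.5,"ax": 0,"ay": 0,"az": 0,"gripper": 0.65},
    {"x": 0,"y": 0,"z": 0,"ax": 0,"ay": 0,"az": 0,"gripper": 0.65},
  ],
)

```text
clock: 17.25
position: [0.6516, -0.0226, 0.0783]
ee_rot: [0.707, 0.707, 0.0, 0.0]
ft_force: [-0.8, -0.1, -0.8]
grip_width: 0.614
grasp_force: 26.9
```

Call:
apply_moves(
  rows=[
    {"x": 0,"y": 0,"z": 0.5,"ax": 0,"ay": 0,"az": 0,"gripper": 0.65},
    {"x": 0,"y": 0,"z": 0.3,"ax": 0,"ay": 0,"az": 0,"gripper": 0.65},
    {"x": 0,"y": 0,"z": 0,"ax": 0,"ay": 0,"az": 0,"gripper": 0.65},
  ],
)

```text
clock: 17.5
position: [0.6517, -0.0226, 0.0777]
ee_rot: [0.707, 0.707, 0.0, 0.0]
ft_force: [-0.6, -0.6, 1.8]
grip_width: 0.611
grasp_force: 27.1
```

Call:
apply_moves(
  rows=[
    {"x": 0,"y": 0,"z": 0.3,"ax": 0,"ay": 0,"az": 0,"gripper": 0.65},
    {"x": 0,"y": 0,"z": 0,"ax": 0,"ay": 0,"az": 0,"gripper": 0.65},
  ],
)

```text
clock: 17.67
position: [0.6517, -0.0226, 0.0776]
ee_rot: [0.707, 0.707, -0.0, 0.0]
ft_force: [-2.8, -0.1, 4.7]
grip_width: 0.612
grasp_force: 27.5
```

Contact. Release and go to loaf d at (.484, −.164).

Call:
apply_moves(
  newtons=20,
  rows=[
    {"x": 0,"y": 0,"z": 0,"ax": 0,"ay": 0,"az": 0,"gripper": 0.65},
    {"x": 0,"y": 0,"z": 0,"ax": 0,"ay": 0,"az": 0,"gripper": 0.37},
    {"x": 0,"y": 0,"z": 0,"ax": 0,"ay": 0,"az": 0,"gripper": 0.32},
    {"x": 0,"y": 0,"z": 0,"ax": 0,"ay": 0,"az": 0,"gripper": 0.15},
    {"x": 0,"y": 0,"z": 0,"ax": 0,"ay": 0,"az": 0,"gripper": 0},
  ],
)

```text
clock: 18.08
position: [0.6516, -0.0226, 0.077]
ee_rot: [0.707, 0.707, 0.0, 0.0]
ft_force: [-0.1, -0.7, 0.1]
grip_width: 0.933
grasp_force: 0.0
```

Call:
apply_moves(
  rows=[
    {"x": 0,"y": 0,"z": 0,"ax": 0,"ay": 0,"az": 0,"gripper": 0},
    {"x": 0,"y": 0,"z": 0,"ax": 0,"ay": 0,"az": 0,"gripper": 0},
  ],
)

```text
clock: 18.25
position: [0.6516, -0.0225, 0.077]
ee_rot: [0.707, 0.707, 0.0, -0.0]
ft_force: [-1.0, 0.5, -0.2]
grip_width: 1.001
grasp_force: 0.0
```

Call:
apply_moves(
  rows=[
    {"x": 0,"y": 0,"z": -10,"ax": 0,"ay": 0,"az": 0,"gripper": 0},
    {"x": 0,"y": 0,"z": -25,"ax": 0,"ay": 0,"az": 0,"gripper": 0},
    {"x": 0,"y": 0,"z": -35,"ax": 0,"ay": 0,"az": 0,"gripper": 0},
    {"x": 0,"y": 0,"z": -40,"ax": 0,"ay": 0,"az": 0,"gripper": 0},
    {"x": -6,"y": -8,"z": -30,"ax": 0,"ay": 0,"az": 0,"gripper": 0},
  ],
)

```text
clock: 18.67
position: [0.6444, -0.0268, 0.221]
ee_rot: [0.706, 0.708, 0.001, 0.001]
ft_force: [0.4, 0.2, 0.5]
grip_width: 1.001
grasp_force: 0.0
```

Call:
apply_moves(
  rows=[
    {"x": -25,"y": -30,"z": 0,"ax": 0,"ay": 0,"az": 0,"gripper": 0},
    {"x": -27,"y": -32,"z": 0,"ax": 0,"ay": 0,"az": 0,"gripper": 0},
    {"x": -27,"y": -32,"z": 0,"ax": 0,"ay": 0,"az": 0,"gripper": 0},
    {"x": -27,"y": -32,"z": 0,"ax": 0,"ay": 0,"az": 0,"gripper": 0},
    {"x": -27,"y": -32,"z": 0,"ax": 0,"ay": 0,"az": 0,"gripper": 0},
  ],
)

```text
clock: 19.08
position: [0.4847, -0.1619, 0.2177]
ee_rot: [0.707, 0.707, -0.0, 0.0]
ft_force: [0.2, -0.7, 0.5]
grip_width: 0.996
grasp_force: 0.0
```

Call:
apply_moves(
  rows=[
    {"x": -2,"y": -2,"z": 0,"ax": 0,"ay": 0,"az": 0,"gripper": 0},
    {"x": 0,"y": 0,"z": 0,"ax": 0,"ay": 0,"az": 0,"gripper": 0},
  ],
)

```text
clock: 19.25
position: [0.4826, -0.1657, 0.218]
ee_rot: [0.709, 0.705, -0.001, 0.001]
ft_force: [-0.3, 0.1, 0.9]
grip_width: 0.997
grasp_force: 0.0
```

```bash
python3 chk.py d .651 -.0225 .003 pics/d1.png
```

```text
[ 0.4826 -0.1657  0.218 ] 0.9970718141490228 0.0 [-0.3  0.1  0.9]
```

View pics/d1.png

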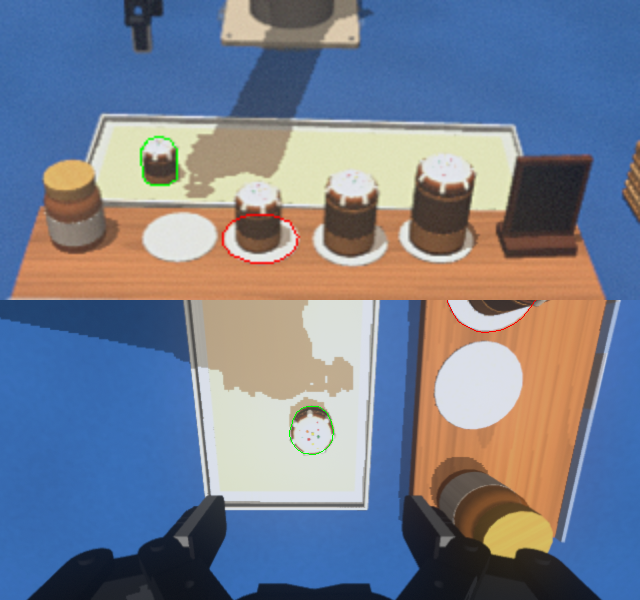

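Loaf c is centred on its disc, and the outline fits loaf d (312,430). Descend.

Call:
apply_moves(
  rows=[
    {"x": 0,"y": 0,"z": 38,"ax": 0,"ay": 0,"az": 0,"gripper": 0},
    {"x": 0,"y": 0,"z": 40,"ax": 0,"ay": 0,"az": 0,"gripper": 0},
    {"x": 0,"y": 0,"z": 40,"ax": 0,"ay": 0,"az": 0,"gripper": 0},
    {"x": 0,"y": 0,"z": 40,"ax": 0,"ay": 0,"az": 0,"gripper": 0},
    {"x": 0,"y": 0,"z": 25,"ax": 0,"ay": 0,"az": 0,"gripper": 0},
  ],
)

```text
clock: 19.77
position: [0.4839, -0.1604, 0.0306]
ee_rot: [0.706, 0.708, 0.0, -0.002]
ft_force: [-0.3, 0.1, 0.3]
grip_width: 1.0
grasp_force: 0.0
```

Call:
apply_moves(
  newtons=22,
  rows=[
    {"x": 0,"y": 0,"z": 8,"ax": 0,"ay": 0,"az": 0,"gripper": 0},
    {"x": 0,"y": 0,"z": 2,"ax": 0,"ay": 0,"az": 0,"gripper": 0.2},
    {"x": 0,"y": 0,"z": 0,"ax": 0,"ay": 0,"az": 0,"gripper": 0.35},
    {"x": 0,"y": 0,"z": 0,"ax": 0,"ay": 0,"az": 0,"gripper": 0.45},
    {"x": 0,"y": 0,"z": 0,"ax": 0,"ay": 0,"az": 0,"gripper": 0.55},
  ],
)

```text
clock: 20.18
position: [0.4859, -0.1632, 0.0261]
ee_rot: [0.707, 0.707, 0.001, 0.002]
ft_force: [0.2, 1.8, 3.2]
grip_width: 0.53
grasp_force: 22.2
```

Call:
apply_moves(
  rows=[
    {"x": 0,"y": 0,"z": 0,"ax": 0,"ay": 0,"az": 0,"gripper": 0.7},
    {"x": 0,"y": 0,"z": 0,"ax": 0,"ay": 0,"az": 0,"gripper": 0.7},
    {"x": 0,"y": 0,"z": 0,"ax": 0,"ay": 0,"az": 0,"gripper": 0.7},
    {"x": 0,"y": 0,"z": 0,"ax": 0,"ay": 0,"az": 0,"gripper": 0.7},
  ],
)

```text
clock: 20.52
position: [0.4859, -0.1632, 0.0261]
ee_rot: [0.707, 0.707, 0.001, 0.002]
ft_force: [0.4, 2.1, 7.3]
grip_width: 0.529
grasp_force: 22.5
```

Call:
apply_moves(
  rows=[
    {"x": 0,"y": 0,"z": -6,"ax": 0,"ay": 0,"az": 0,"gripper": 0.7},
    {"x": 0,"y": 0,"z": -14,"ax": 0,"ay": 0,"az": 0,"gripper": 0.7},
    {"x": 0,"y": 0,"z": -25,"ax": 0,"ay": 0,"az": 0,"gripper": 0.7},
    {"x": 4,"y": 4,"z": -25,"ax": 0,"ay": 0,"az": 0,"gripper": 0.7},
    {"x": 8,"y": 14,"z": -15,"ax": 0,"ay": 0,"az": 0,"gripper": 0.7},
  ],
)

```text
clock: 20.93
position: [0.5019, -0.1526, 0.1122]
ee_rot: [0.708, 0.706, -0.0, 0.001]
ft_force: [1.6, -0.8, -0.9]
grip_width: 0.529
grasp_force: 22.9
```

Call:
apply_moves(
  rows=[
    {"x": 10,"y": 22,"z": 0,"ax": 0,"ay": 0,"az": 0,"gripper": 0.7},
    {"x": 10,"y": 27,"z": 0,"ax": 0,"ay": 0,"az": 0,"gripper": 0.7},
    {"x": 8,"y": 29,"z": 0,"ax": 0,"ay": 0,"az": 0,"gripper": 0.7},
    {"x": 4,"y": 29,"z": 0,"ax": 0,"ay": 0,"az": 0,"gripper": 0.7},
    {"x": 0,"y": 23,"z": 0,"ax": 0,"ay": 0,"az": 0,"gripper": 0.7},
  ],
)

```text
clock: 21.35
position: [0.6342, -0.1178, 0.1102]
ee_rot: [0.707, 0.708, 0.001, 0.0]
ft_force: [-0.5, 0.2, -0.2]
grip_width: 0.529
grasp_force: 23.0
```

Call:
apply_moves(
  rows=[
    {"x": 0,"y": 13,"z": 0,"ax": 0,"ay": 0,"az": 0,"gripper": 0.7},
    {"x": 0,"y": 5,"z": 0,"ax": 0,"ay": 0,"az": 0,"gripper": 0.7},
    {"x": 0,"y": 0,"z": 0,"ax": 0,"ay": 0,"az": 0,"gripper": 0.7},
    {"x": 0,"y": 0,"z": 0,"ax": 0,"ay": 0,"az": 0,"gripper": 0.7},
    {"x": 0,"y": 0,"z": 0,"ax": 0,"ay": 0,"az": 0,"gripper": 0.7},
  ],
)

```text
clock: 21.77
position: [0.6494, -0.1195, 0.1095]
ee_rot: [0.707, 0.707, -0.0, 0.0]
ft_force: [-0.7, 1.1, 0.0]
grip_width: 0.532
grasp_force: 23.0
```

Call:
apply_moves(
  rows=[
    {"x": 0.5,"y": 2,"z": 8,"ax": 0,"ay": 0,"az": 0,"gripper": 0.7},
    {"x": 0,"y": 0,"z": 13,"ax": 0,"ay": 0,"az": 0,"gripper": 0.7},
    {"x": 0,"y": 0,"z": 11,"ax": 0,"ay": 0,"az": 0,"gripper": 0.7},
    {"x": 0,"y": 0,"z": 6,"ax": 0,"ay": 0,"az": 0,"gripper": 0.7},
    {"x": 0,"y": 0,"z": 2,"ax": 0,"ay": 0,"az": 0,"gripper": 0.7},
  ],
)

```text
clock: 22.18
position: [0.6509, -0.1185, 0.0668]
ee_rot: [0.707, 0.707, -0.001, -0.001]
ft_force: [0.4, 0.3, -1.0]
grip_width: 0.532
grasp_force: 23.0
```

Call:
apply_moves(
  rows=[
    {"x": 0,"y": 0,"z": 1,"ax": 0,"ay": 0,"az": 0,"gripper": 0.7},
    {"x": 0,"y": 0,"z": 1,"ax": 0,"ay": 0,"az": 0,"gripper": 0.7},
    {"x": 0,"y": 0,"z": 0,"ax": 0,"ay": 0,"az": 0,"gripper": 0.7},
    {"x": 0,"y": 0,"z": 0,"ax": 0,"ay": 0,"az": 0,"gripper": 0.7},
  ],
)

```text
clock: 22.52
position: [0.6525, -0.1186, 0.0676]
ee_rot: [0.707, 0.707, 0.0, 0.0]
ft_force: [-0.5, -0.0, -2.0]
grip_width: 0.528
grasp_force: 23.0
```

Call:
apply_moves(
  rows=[
    {"x": 0,"y": 0,"z": 0.5,"ax": 0,"ay": 0,"az": 0,"gripper": 0.7},
    {"x": 0,"y": 0,"z": 0.3,"ax": 0,"ay": 0,"az": 0,"gripper": 0.7},
    {"x": 0,"y": 0,"z": 0,"ax": 0,"ay": 0,"az": 0,"gripper": 0.7},
  ],
)

```text
clock: 22.77
position: [0.6523, -0.1186, 0.0664]
ee_rot: [0.707, 0.707, 0.0, 0.0]
ft_force: [0.4, 0.9, -0.9]
grip_width: 0.53
grasp_force: 23.0
```

Call:
apply_moves(
  rows=[
    {"x": 0,"y": 0,"z": 0.4,"ax": 0,"ay": 0,"az": 0,"gripper": 0.7},
    {"x": 0,"y": 0,"z": 0.2,"ax": 0,"ay": 0,"az": 0,"gripper": 0.7},
    {"x": 0,"y": 0,"z": 0,"ax": 0,"ay": 0,"az": 0,"gripper": 0.7},
  ],
)

```text
clock: 23.02
position: [0.6523, -0.1186, 0.0663]
ee_rot: [0.707, 0.707, -0.0, 0.0]
ft_force: [-2.6, 0.2, 5.1]
grip_width: 0.532
grasp_force: 23.5
```

Call:
apply_moves(
  rows=[
    {"x": 0,"y": 0,"z": 0.2,"ax": 0,"ay": 0,"az": 0,"gripper": 0.7},
    {"x": 0,"y": 0,"z": 0,"ax": 0,"ay": 0,"az": 0,"gripper": 0.7},
  ],
)

```text
clock: 23.18
position: [0.6523, -0.1186, 0.0662]
ee_rot: [0.707, 0.707, -0.0, 0.0]
ft_force: [-3.0, 0.9, 7.2]
grip_width: 0.528
grasp_force: 23.7
```

Contact. Release and back off, then measure all four loaves.

Call:
apply_moves(
  newtons=20,
  rows=[
    {"x": 0,"y": 0,"z": 0,"ax": 0,"ay": 0,"az": 0,"gripper": 0.7},
    {"x": 0,"y": 0,"z": 0,"ax": 0,"ay": 0,"az": 0,"gripper": 0.46},
    {"x": 0,"y": 0,"z": 0,"ax": 0,"ay": 0,"az": 0,"gripper": 0.4},
    {"x": 0,"y": 0,"z": 0,"ax": 0,"ay": 0,"az": 0,"gripper": 0.2},
    {"x": 0,"y": 0,"z": 0,"ax": 0,"ay": 0,"az": 0,"gripper": 0},
  ],
)

```text
clock: 23.6
position: [0.6522, -0.1185, 0.0653]
ee_rot: [0.707, 0.707, 0.0, -0.0]
ft_force: [0.2, 0.6, 0.0]
grip_width: 0.862
grasp_force: 0.0
```

Call:
apply_moves(
  rows=[
    {"x": 0,"y": 0,"z": 0,"ax": 0,"ay": 0,"az": 0,"gripper": 0},
    {"x": 0,"y": 0,"z": 0,"ax": 0,"ay": 0,"az": 0,"gripper": 0},
    {"x": 0,"y": 0,"z": 0,"ax": 0,"ay": 0,"az": 0,"gripper": 0},
  ],
)

```text
clock: 23.85
position: [0.6522, -0.1185, 0.0655]
ee_rot: [0.707, 0.707, 0.0, 0.0]
ft_force: [0.2, -1.0, -0.5]
grip_width: 0.997
grasp_force: 0.0
```

Call:
apply_moves(
  rows=[
    {"x": 0,"y": 0,"z": -10,"ax": 0,"ay": 0,"az": 0,"gripper": 0},
    {"x": 0,"y": 0,"z": -25,"ax": 0,"ay": 0,"az": 0,"gripper": 0},
    {"x": 0,"y": 0,"z": -40,"ax": 0,"ay": 0,"az": 0,"gripper": 0},
    {"x": 0,"y": 0,"z": -40,"ax": 0,"ay": 0,"az": 0,"gripper": 0},
    {"x": 0,"y": 0,"z": -40,"ax": 0,"ay": 0,"az": 0,"gripper": 0},
  ],
)

```text
clock: 24.27
position: [0.6519, -0.1183, 0.2231]
ee_rot: [0.707, 0.707, 0.0, -0.0]
ft_force: [0.6, -1.0, 0.3]
grip_width: 0.996
grasp_force: 0.0
```

Call:
apply_moves(
  rows=[
    {"x": 0,"y": -40,"z": 0,"ax": 0,"ay": 0,"az": 0,"gripper": 0},
    {"x": 0,"y": -40,"z": 0,"ax": 0,"ay": 0,"az": 0,"gripper": 0},
    {"x": 0,"y": -40,"z": 0,"ax": 0,"ay": 0,"az": 0,"gripper": 0},
    {"x": 0,"y": -40,"z": 0,"ax": 0,"ay": 0,"az": 0,"gripper": 0},
    {"x": 0,"y": -30,"z": 0,"ax": 0,"ay": 0,"az": 0,"gripper": 0},
  ],
)

```text
clock: 24.68
position: [0.4596, -0.1184, 0.2206]
ee_rot: [0.707, 0.707, -0.001, 0.0]
ft_force: [0.5, 0.1, 0.9]
grip_width: 1.0
grasp_force: 0.0
```

```bash
python3 - <<'E'
from h import *
print(get_obs()['position'],get_obs()['clock'])
out=[]
for n,(x0,y0,w,h) in (('scene',(200,170,240,90)),('side',(250,90,180,130))):
    c=camera(n); im=c['color'][:,:,::-1].copy()
    im=im[y0:y0+h,x0:x0+w]; s=3.3; im=cv2.resize(im,None,fx=s,fy=s,interpolation=cv2.INTER_CUBIC)
    f=lambda u:((u+.5-[x0,y0])*s).astype(int)
    t=np.linspace(0,6.28,40)
    for k,x,y in(('a',.6405,.184),('b',.65,.082),('c',.651,-.0225),('d',.652,-.119)):
        cv2.polylines(im,[cv2.convexHull(f(hull(c,x,y,k,.043)).astype(np.int32))],True,(0,255,0),1)
        cv2.polylines(im,[f(proj(c,np.c_[x+.044*np.cos(t),y+.044*np.sin(t),0*t+.043]))],True,(0,0,255),1)
    out.append(im[:,:790] if n=='scene' else np.hstack([im,np.zeros((im.shape[0],790-im.shape[1],3),np.uint8)])[:300])
cv2.imwrite('pics/fin.png',np.vstack(out))
E
```

```text
[ 0.45960351 -0.11838353  0.22057112] 24.6833
```

View pics/fin.png

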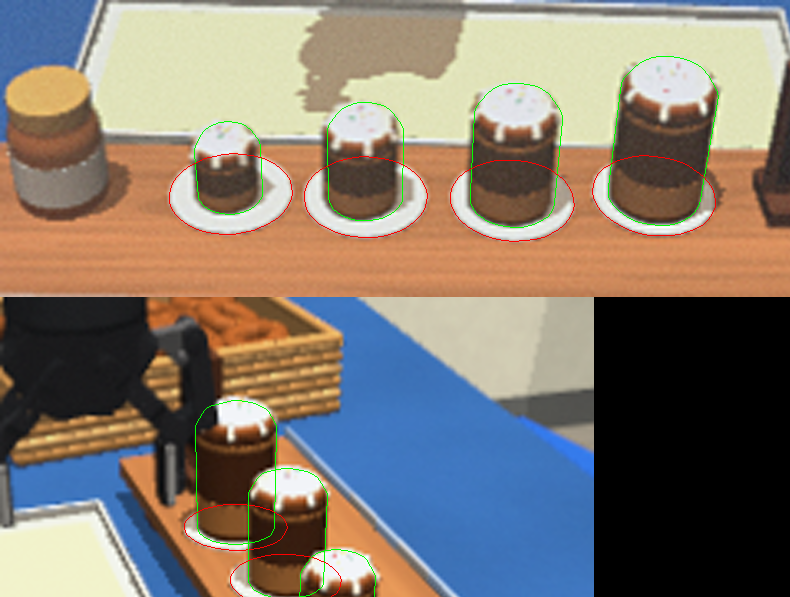

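All four loaves stand upright and centred to within about 2 mm, in the right order, with the honey jar and sign still in place. Handing in.

```bash
python3 -c "
from workcell import *
print(hand_in())"
```

```text
the job is handed in; nothing more can be done
None
```

The job is handed in at about 25 s on the clock: all four loaves stand upright within about 2 mm of their disc centres, in height order with the tallest next to the sign and the shortest next to the honey jar, and neither the sign nor the jar was touched.

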